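Scrub a glass jar and hold the packing crate open

ROBOT

A 6-joint arm with a two-finger parallel gripper is mounted at the origin on the work surface. World frame = base frame: x ahead of the robot, y to its left, z up, the work surface at z = 0. Lengths are in mm, angles in rad, forces in N, time in s.
With the tool pointing down it reaches from about 325 to 775 mm from the base axis. Payload 5.5 kg.
Tool frame: the origin (TCP) lies on the centre line of the jaws, within the pads' length; the fingertips stand manip.tcp_to_tips ahead of it and the grasp point (between the pads) lies 8 mm behind it (manip.tcp_to_tips is the distance from the TCP to the fingertips, in mm); z points along the fingers, y is the line along which they close (so a half turn about z gives the same grasp; the last joint's range is limited). The gripper opens to 88 mm and grips with 3 to 60 N. Pads are 20 mm wide; open, the fingers measure 115 mm over their backs; the gripper's body (75 mm by 178 mm) begins 61 mm behind the grasp point.
Start: joints at [1.228, 0.091, 1.231, -0, 1.82, -0.057], TCP at [169.159, 575.675, 233.631] pointing down, gripper open.
Joint ranges: [-2.87, 2.87], [-0.86, 2.18], [0.17, 2.46], [-1.51, 4.65], [0.06, 2.69], [-2.65, 2.65]. Speed limits (rad/s): [2.57, 2.57, 3.01, 3.14, 3.14, 3.14].

INTERFACE

Orientations are given as a 3x3 rotation matrix whose columns are the frame's x, y, z axes.
In Python, from workcell import manip gives the robot as it stands.
- The arm moves only by the tool shift_gripper, called after ">>>" by a JSON object that holds its "name" and its "arguments", one argument or row to a line. Schema: {"type":"object","properties":{"motion":{"type":"array","items":{"type":"number"},"minItems":6,"maxItems":48},"finger_gap":{"type":"number"},"clamp_n":{"type":"number"},"only":{"type":"string"},"quiet":{"type":"boolean"},"lines":{"type":"string"}},"required":["motion"],"additionalProperties":false}. motion is one flat list of numbers that holds 1 to 8 rows one after another, with no inner brackets; each row has 6 numbers: dx, dy, dz in shares of the most that a row can go, 1 being 62.5 mm, then a rotation vector rx, ry, rz in parts of the range, where 1.0 means 2 rad; each row shifts and turns the commanded pose from where the row before left it, along the tool's axes as they then stand; what a row does not reach is not made up. A row lasts 1/8 s, in which the tool goes at most 62.5 mm and 0.188 rad, less where a joint would pass 70% of its speed; a pose out of reach is approached as far as the arm can. finger_gap is the finger opening in mm, set as the call begins (left out keeps the last). The fingers move at their own pace and stop on an object; clamp_n is the grip in N (left out, the last holds). Time passes only in rows, so rows that do not move let the fingers close. The tool returns the time, the measured TCP pose, the force, the opening and the grip force at its end. only (a regular expression) keeps the lines of the reply that match it, lines (a string "A,B") keeps lines A to B, and quiet returns only ok. A shift or turn number past 1, either way, is cut back to 1. Input that does not fit is refused with a message, and nothing moves.
- manip.state(): the state, without advancing time (a new reading comes with each control period).
- manip.read_camera(name): name is "scene" or "top" or "wrist"; returns the picture (420x560x3 uint8, red, green, blue); there is no depth.
- manip.get_calibration(name): a dict with "K" (3x3 intrinsics, pixels), "distortion" ([k1, k2, p1, p2, k3] as OpenCV has them; the pictures are not rectified), "position" and "attitude" of the camera in the world. Camera axes: x right, y down, z forward; pixel columns grow to the right and rows downward; lengths in mm; the calibration is good to about 2 mm. A picture is of the moment at which its call begins: read the wrist's pose just before it. get_calibration takes no time and is no camera call; for the wrist camera it gives the pose at the moment of the call.
- manip.finish_job(): hands the job in; it is judged then, once.
The state is a dict: "time": time; "qpos": joint angles; "qvel": joint speeds; "tau": joint torques, N m; "tcp_pos": TCP position; "ee_rot": TCP orientation; "force": force on the tool from outside, world axes, zero at the start; "ft_torque": the same for the moment, N m; "gripper_width": finger opening in mm; "grasp_force": force on a finger pad.
Only numpy, scipy, OpenCV 4.12 (cv2) and the standard library are available. Lean on these libraries where they do the work, as an engineer would, in place of code of your own. Each camera call takes 0.05 s, during which the arm holds its last target. There are 200 camera calls.

TASK

Take the bottle brush from its wooden stand and scrub the inside of the narrow glass jar that has a round foot: twice right down to the bottom and up again until the top of the bristles is at the rim; then put the brush back in its stand, fully down. Then raise the falling lid of the plywood packing crate by its bar and hold it open at 60 degrees so that a colleague can pack the jar; your program finishes while the gripper is holding the lid there (do not let go). Keep the jar standing, about where it is, and leave the other glassware and the rubber stopper alone.

Things in the scene. Friction and masses are not known exactly. Their poses are not given: they have to be found in the camera images.
- brush: Loose bottle brush, about 70 g, round about its own z axis, 220 mm long, standing bristles down in the hole of the stand. Origin: centre of the bristle tip (lower end); z points up along the brush to the handle. Stiff (rigid) bristle head 28 mm diameter (looks 30) from 0 to 50 mm, bare steel stem 6 mm diameter from 50 to 140 mm, round wooden handle 18 mm diameter from 140 to 220 mm.
- stand: Fixed wooden block 80 x 80 mm, 60 mm high, origin at the centre of its underside, z up. In the middle of its top is a round hole 34 mm in diameter, widened at the mouth by 3 mm, 50 mm deep: its floor is 10 mm above the origin. The brush stands in it, so its tip is at z = 10 mm in this frame; it can be drawn straight up out; standing there it may lean a few degrees.
- jar: Loose narrow upright glass jar, about 0.3 kg, on a round grey foot 72 mm in diameter and 8 mm thick; glass tube 50 mm outside diameter, 44 mm bore, rim 125 mm above the bench. Origin: centre of its underside, z up; the inner bottom is 11 mm above the origin. Empty at the start.
- crate: Fixed plywood packing crate, 180 mm along its x, 260 mm along its y, 100 mm high without the lid, with cells inside. Origin: centre of its underside; its -x side is the front (towards the robot, turned up to 0.3 rad), the hinge runs along its y at the far +x top edge.
- lid (a joint): Angle of the crate's lid in rad: 0 shut, growing as the front of the lid rises; 60 degrees = 1.047; it stops at 1.4. Plywood lid 180 x 260 x 12 mm, about 0.5 kg, nearly free hinge without spring: it falls shut from any angle when let go. It turns about the crate's +y axis through crate_hinge.
- lid_bar (a point): Middle of the round steel bar by which the lid is lifted: 12 mm diameter, along the crate's y, 130 mm long, carried by two 8 mm wide arms 62 mm either side of the middle. It lies in the lid's mid-plane, 45 mm in front of the lid's front edge with open space on both sides and below, and 225 mm from the hinge axis; 106 mm above the bench when shut. The bar can turn between the pads of a gripper.
- crate_hinge (a point): Middle of the lid's hinge axis, fixed on the crate, 106 mm above the bench, 90 mm behind (+x of) the crate's centre. Axes as the crate's.
- flask: Loose conical clear flask, foot 76 mm diameter, 154 mm high with a long thin neck; a bystander. Origin: centre of its underside, z up.
- beaker: Loose wide low beaker, 70 mm diameter, 75 mm high, no foot; a bystander. Origin: centre of its underside, z up.
- stopper: Loose black rubber stopper, 40 mm wide, 30 mm high; a bystander. Origin: centre of its underside.
- flask_b: Loose amber flask, 80 mm body, 170 mm high with a thin neck, standing towards the back; a bystander. Origin: centre of its underside.

How it is judged:
By the outcome, as a careful person would: the job done as asked, in the order asked, and still so for the second after the job is handed in, while the arm keeps its last pose, push and grip.
It also fails if it takes over 61 s, if anything falls off the work surface, if the arm or the gripper's body presses on something with over 40 N, if the wrist force passes 120 N, or if a joint passes its speed limit or range.

## Working session

There is one attempt and no reset: what is moved stays moved. The work goes in short steps, Python scripts to look and compute and a tool call to move; the robot and the scene stay as the last step left them, time stands still between calls to the robot, and variables do not carry over. Pictures are saved under pics/ and viewed, at most 14 in all, crops included, and the job is handed in when it is done.

```bash
ls; mkdir -p pics
```

Run:
```python
from workcell import manip
import cv2, numpy as np
for n in("scene","top"):
    im=manip.read_camera(n); cv2.imwrite(f"pics/{n}0.png",im[:,:,::-1]); c=manip.get_calibration(n); print(n,np.round(c["K"],1).tolist(),c["distortion"],np.round(c["position"],1),np.round(c["attitude"],3).tolist())
s=manip.state(); print(manip.tcp_to_tips,s["time"],np.round(s["ee_rot"],3).tolist(),s["gripper_width"])
```

```text
pics
workcell.py
scene [[468.6, 0.0, 272.9], [0.0, 468.6, 210.3], [0.0, 0.0, 1.0]] [-0.16299289  0.          0.          0.          0.        ] [ 945.2 -672.2  790.3] [[0.884, 0.292, -0.366], [0.468, -0.577, 0.669], [-0.016, -0.763, -0.647]]
top [[471.8, 0.0, 281.7], [0.0, 471.8, 214.0], [0.0, 0.0, 1.0]] [-0.05609708  0.          0.          0.          0.        ] [ 355.2   61.6 1138.3] [[0.011, -0.986, 0.169], [-0.999, -0.017, -0.032], [0.034, -0.168, -0.985]]
11.0 0.1 [[-0.959, 0.282, -0.001], [0.282, 0.959, -0.002], [0.0, -0.002, -1.0]] 88.08848722147843
```

View pics/scene0.png

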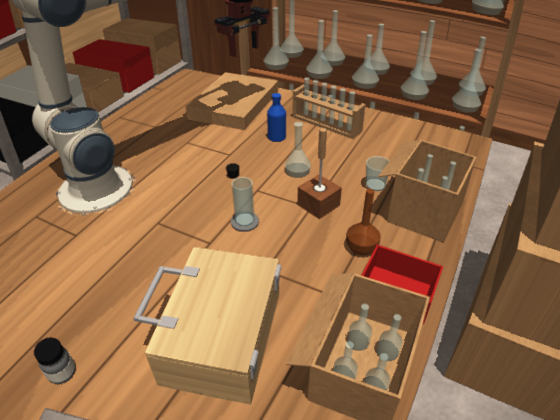

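View pics/top0.png

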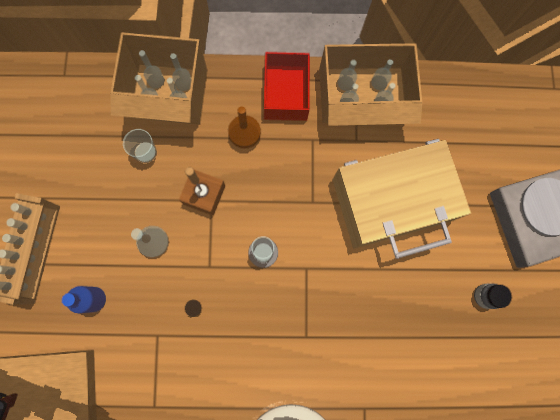

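The scene picture shows the brush in its stand at about (322,150)/(320,195), the jar at (243,205) and the lid bar from (163,270) to (140,318). In the top picture, the stand is at (203,192), the jar at (263,252), the stopper at (193,308) and the bar runs from (397,258) to (450,243). I'll enlarge these for measuring.

Create h.py:
```python
from workcell import manip
import cv2, numpy as np
def ray(n,uv,c=None):
    c=c or manip.get_calibration(n)
    p=cv2.undistortPoints(np.array([[uv]],float),np.array(c["K"]),np.array(c["distortion"]))[0,0]
    return np.array(c["position"]),np.array(c["attitude"])@[p[0],p[1],1]
def plane(n,uv,z,c=None):
    o,d=ray(n,uv,c); return o+d*(z-o[2])/d[2]
def tri(v):  # v: list of (cam,uv)
    A=np.zeros((3,3));b=np.zeros(3);R=[ray(*x) for x in v]
    for o,d in R:
        d=d/np.linalg.norm(d);P=np.eye(3)-np.outer(d,d);A+=P;b+=P@o
    p=np.linalg.solve(A,b)
    return p,[np.linalg.norm(np.cross(p-o,d/np.linalg.norm(d))) for o,d in R]
def proj(n,P,c=None):
    c=c or manip.get_calibration(n);R=np.array(c["attitude"]).T;t=-R@np.array(c["position"])
    return cv2.projectPoints(np.array([P],float),cv2.Rodrigues(R)[0],t,np.array(c["K"]),np.array(c["distortion"]))[0][0,0]
```

Run:
```python
import cv2,numpy as np
t=cv2.imread("pics/top0.png");s=cv2.imread("pics/scene0.png")
def cr(i,x,y,w=100,h=75):
    o=cv2.resize(i[y:y+h,x:x+w],(400,300),interpolation=cv2.INTER_CUBIC)
    for k in range(0,w,20): cv2.putText(o,str(x+k),(k*400//w,8),0,.3,(0,255,255)); cv2.line(o,(k*400//w,10),(k*400//w,16),(0,255,255))
    for k in range(0,h,15): cv2.putText(o,str(y+k),(0,k*300//h+12),0,.3,(255,255,0)); cv2.line(o,(0,k*300//h),(8,k*300//h),(255,255,0))
    return o
cv2.imwrite("pics/c1.png",np.vstack([np.hstack([cr(t,160,155),cr(t,220,215)]),np.hstack([cr(s,270,125,120,90),cr(s,200,160)])]))
```

```text
(no output)
```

View pics/c1.png

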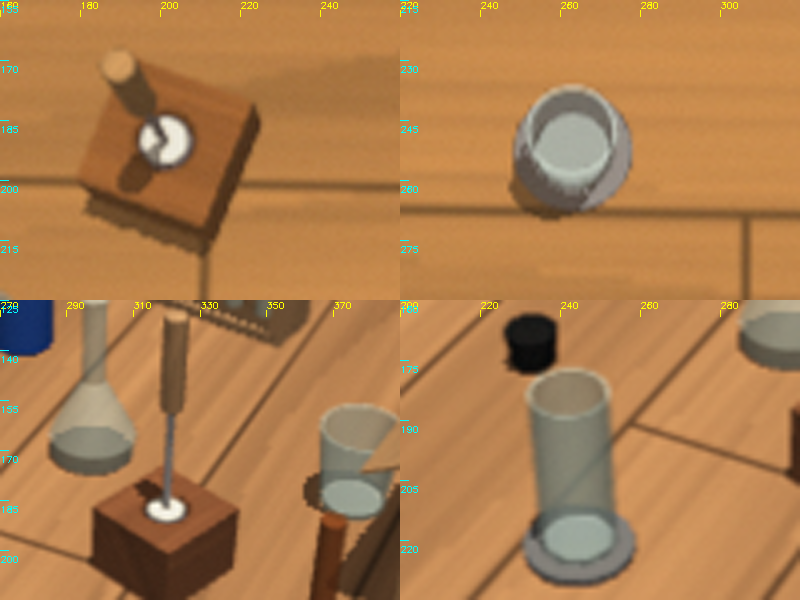

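The crops show the following:
- **Top, brush and stand:** handle top at (189.7,171.2); stand top corners at (193.7,169.5), (224.5,182.5), (210.7,213), (180,201).
- **Top, jar:** rim centre at (262.9,248.3), foot centre at (263.3,253.3).
- **Scene, brush:** handle top at (323.1,129.5), handle bottom at (321.6,158.6).
- **Scene, jar:** rim centre at (242.1,183.4), foot centre at (244.9,221.8).

Run:
```python
from h import *
np.set_printoptions(precision=1,suppress=True)
print("handle top",tri([("top",(189.7,171.2)),("scene",(323.1,129.5))]))
c=np.mean([(193.7,169.5),(224.5,182.5),(210.7,213),(180,201)],0)
print("stand top",plane("top",c,60),[plane("top",u,60)[:2] for u in [(193.7,169.5),(224.5,182.5),(210.7,213),(180,201)]])
print("stand scene",plane("scene",np.mean([(297.6,188.6),(319.5,176),(341.4,188.6),(320.4,200)],0),60))
print("bristle top",tri([("top",(201.2,190)),("scene",(319.8,187.4))]))
print("jar rim",plane("top",(262.9,248.3),125),plane("scene",(242.1,183.4),125),"foot",plane("top",(263.3,253.3),6),plane("scene",(244.9,221.8),6))
print("stopper",plane("top",(193,308),15),"flask",plane("top",(153,243),0),"amber",plane("top",(244,131),30))
# bar ends
t=cv2.imread("pics/top0.png")
o=cv2.resize(t[200:275,375:475],(800,600),interpolation=cv2.INTER_CUBIC)
for k in range(0,100,10): cv2.putText(o,str(375+k),(k*8,10),0,.35,(0,0,255))
for k in range(0,75,10): cv2.putText(o,str(200+k),(0,k*8+5),0,.35,(255,0,0))
s=cv2.imread("pics/scene0.png")
p=cv2.resize(s[245:335,120:220],(400,360),interpolation=cv2.INTER_CUBIC)
for k in range(0,100,10): cv2.putText(p,str(120+k),(k*4,10),0,.3,(0,0,255))
for k in range(0,90,10): cv2.putText(p,str(245+k),(0,k*4+5),0,.3,(255,0,0))
q=np.zeros((360,800,3),np.uint8);q[:300,:400]=cv2.resize(o,(400,300));q[:,400:]=p
cv2.imwrite("pics/c2.png",q)
```

```text
handle top (array([595.1, 216.2, 230.2]), [np.float64(1.7896021772828594), np.float64(1.789602177282717)])
stand top [589.9 212.7  60. ] [array([642.4, 234.8]), array([612.4, 161.6]), array([539.5, 191.1]), array([566.5, 263.2])]
stand scene [597.7 214.3  60. ]
bristle top (array([595.1, 216.3,  60. ]), [np.float64(1.881112708926919), np.float64(1.881112708926759)])
jar rim [453.2  68.6 125. ] [457.6  70.3 125. ] foot [452.7  68.2   6. ] [459.2  68.    6. ]
stopper [321.7 229.9  15. ] flask [473.9 334.7   0. ] amber [750.3 120.9  30. ]
```

View pics/c2.png

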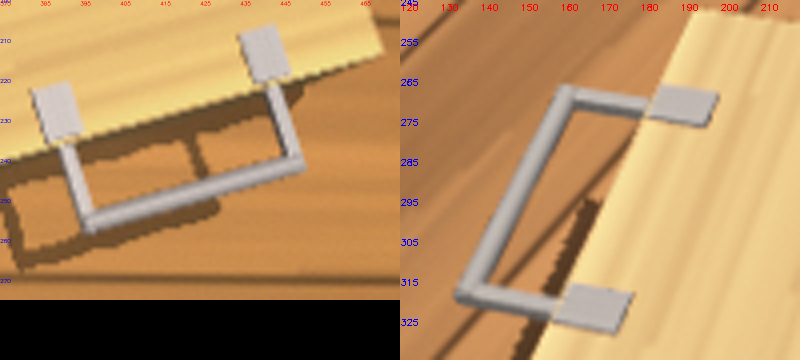

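Add to h.py:
```python
def bar():
    L=tri([("top",(397,256.5)),("scene",(161.8,267.5))]);R=tri([("top",(449.5,240)),("scene",(135.8,318.8))]);return L,R
def togo(P):  # shift in tool axes to bring TCP to P
    s=manip.state(); return np.array(s["ee_rot"]).T@(np.array(P)-s["tcp_pos"])
```

Run:
```python
from h import *
np.set_printoptions(precision=2,suppress=True)
L,R=bar();print(L,R);m=(L[0]+R[0])/2;d=L[0]-R[0];print(m,np.linalg.norm(d))
print("top only",plane("top",(397,256.5),106),plane("top",(449.5,240),106))
y=d[:2]/np.hypot(*d[:2]);print("yaw",np.arctan2(-y[0],y[1]),"xaxis",y[1],-y[0])
# grasp point at brush z=200+10 ; TCP 8 below
print(togo([594.6,215,260]),togo([594.6,215,202]))
```

```text
(array([ 442.55, -225.31,  109.71]), [np.float64(2.642258222952205), np.float64(2.642258222952226)]) (array([ 479.36, -347.67,  108.47]), [np.float64(0.5828185765644393), np.float64(0.582818576564449)])
[ 460.96 -286.49  109.09] 127.78501899736818
top only [ 440.91 -228.16  106.  ] [ 479.25 -349.08  106.  ]
yaw 0.292213907553383 xaxis 0.9576084558778731 0.288072985944874
[-509.89 -225.93  -27.04] [-509.9  -225.83   30.96]
```

Brush and stand are at about (594.6,215), and the handle top comes out at z 230 as expected. The bar is 128 mm long at z≈108, which also fits. Next I move above the brush.

The manual's scale: shifts go in shares of 62.5 mm and turns go in shares of 2 rad. Converting my numbers, -52 mm is -0.832, -40 mm is -0.64.

>>> {"name": "shift_gripper", "arguments": {
  "motion": [-0.64,-0.32,-0.32,0,0,0,-0.832,-0.368,-0.352,0,0,0,-0.832,-0.368,0,0,0,0,-0.832,-0.368,0,0,0,0,-0.832,-0.368,0,0,0,0,-0.832,-0.368,0,0,0,0,-0.832,-0.368,0,0,0,0,-0.832,-0.368,0,0,0,0],
  "finger_gap": 60,
  "clamp_n": 40
}}

```text
time: 1.1
tcp_pos: [506.9, 286.7, 275.2]
ee_rot: [[-0.959, 0.282, -0.001], [0.282, 0.959, -0.0], [0.0, -0.0, -1.0]]
force: [0.6, 0.8, 0.6]
gripper_width: 59.6
grasp_force: 0.0
```

>>> {"name": "shift_gripper", "arguments": {
  "motion": [-0.64,-0.32,0,0,0,0,-0.56,-0.24,0,0,0,0,-0.32,-0.08,0,0,0,0,0,0,0,0,0,0,0,0,0,0,0,0]
}}

```text
time: 1.72
tcp_pos: [585.0, 223.5, 275.4]
ee_rot: [[-0.96, 0.281, -0.001], [0.281, 0.96, 0.0], [0.001, -0.0, -1.0]]
force: [0.7, 0.0, -0.4]
gripper_width: 60.1
grasp_force: 0.0
```

Run:
```python
from h import *
np.set_printoptions(precision=2,suppress=True)
print(togo([594.6,215,202]));c=manip.get_calibration("wrist");cv2.imwrite("pics/w1.png",manip.read_camera("wrist")[:,:,::-1])
print(proj("wrist",(594.6,215,230),c),proj("wrist",(594.6,215,60),c))
```

```text
[-11.65  -5.45  73.36]
[268.74 251.96] [272.16 192.69]
```

View pics/w1.png

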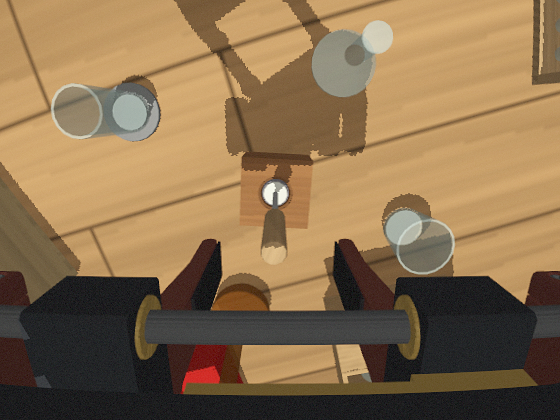

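The wrist picture shows the handle top at (274,256), the bristle top and hole at (275,194), and the jar rim at (77,111). I'll compare these with the estimates.

Run:
```python
from h import *
np.set_printoptions(precision=1,suppress=True)
print(plane("wrist",(274,256),230),plane("wrist",(275,193.5),60),plane("wrist",(77,111),125),plane("wrist",(136,110),8))
im=cv2.imread("pics/w1.png");print(np.round(manip.get_calibration("wrist")["position"]))
```

```text
[598.3 217.6 230. ] [596.5 218.1  60. ] [457.1  71.7 125. ] [457.   78.8   8. ]
[514. 244. 428.]
```

To row units: 20 mm is 0.32, 18 mm is 0.288.

>>> {"name": "shift_gripper", "arguments": {
  "motion": [-0.192,-0.064,0,0,0,0,0,0,0.24,0,0,0,0,0,0.32,0,0,0,0,0,0.32,0,0,0,0,0,0.288,0,0,0,0,0,0,0,0,0,0,0,0,0,0,0]
}}

```text
time: 2.65
tcp_pos: [596.1, 215.8, 203.2]
ee_rot: [[-0.959, 0.282, 0.001], [0.282, 0.959, 0.0], [-0.001, 0.0, -1.0]]
force: [0.8, -0.4, 1.1]
gripper_width: 60.1
grasp_force: 0.0
```

>>> {"name": "shift_gripper", "arguments": {
  "motion": [0,0,0,0,0,0,0,0,0,0,0,0,0,0,0,0,0,0,0,0,0,0,0,0,0,0,0,0,0,0,0,0,0,0,0,0],
  "finger_gap": 10,
  "clamp_n": 40
}}

```text
time: 3.4
tcp_pos: [596.0, 215.7, 202.6]
ee_rot: [[-0.959, 0.282, 0.0], [0.282, 0.959, -0.0], [-0.0, -0.0, -1.0]]
force: [0.3, -0.3, -0.2]
gripper_width: 17.0
grasp_force: 40.0
```

```bash
python3 - <<'E'
from h import *
cv2.imwrite("pics/w2.png",manip.read_camera("wrist")[:,:,::-1])
E
```

```text
(no output)
```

View pics/w2.png

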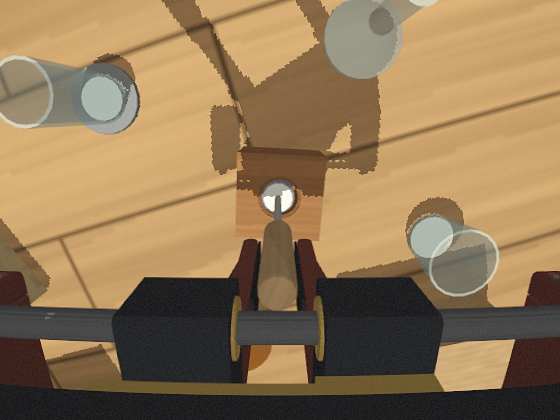

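The grip is good: the handle is between the pads and the width reads 17 mm. In this view the jar rim is at (23,92) and the foot at (107.5,98).

Run:
```python
from h import *
print(plane("wrist",(23,92),125).round(1),plane("wrist",(107.5,98),6).round(1),plane("wrist",(277,197),60).round(1),togo([456,70.5,345]).round(1))
```

```text
[457.6  72.7 125. ] [457.4  74.6   6. ] [595. 216.  60.] [  93.4 -178.8 -142.4]
```

>>> {"name": "shift_gripper", "arguments": {
  "motion": [0,0,-0.192,0,0,0,0,0,-0.32,0,0,0,0,0,-0.32,0,0,0,0,0,-0.32,0,0,0,0,0,-0.32,0,0,0,0,0,-0.32,0,0,0,0,0,-0.32,0,0,0,0,0,-0.16,0,0,0]
}}

```text
time: 4.45
tcp_pos: [596.1, 215.7, 346.9]
ee_rot: [[-0.959, 0.282, 0.003], [0.282, 0.959, 0.001], [-0.002, 0.001, -1.0]]
force: [0.8, 0.3, -0.8]
gripper_width: 17.0
grasp_force: 40.0
```

>>> {"name": "shift_gripper", "arguments": {
  "motion": [0,0,0,0,0,0,0,0,0,0,0,0]
}}

```text
time: 4.7
tcp_pos: [596.0, 215.7, 343.6]
ee_rot: [[-0.959, 0.282, -0.001], [0.282, 0.959, -0.0], [0.001, -0.001, -1.0]]
force: [-0.4, 0.1, -1.3]
gripper_width: 18.0
grasp_force: 40.0
```

To row units: -40 mm is -0.64, -30 mm is -0.48.

>>> {"name": "shift_gripper", "arguments": {
  "motion": [0.208,-0.448,0,0,0,0,0.32,-0.64,0,0,0,0,0.4,-0.64,0,0,0,0,0.32,-0.64,0,0,0,0,0.24,-0.48,0,0,0,0,0,0,0,0,0,0,0,0,0,0,0,0,0,0,0,0,0,0]
}}

```text
time: 5.7
tcp_pos: [457.1, 71.8, 343.8]
ee_rot: [[-0.96, 0.281, -0.001], [0.281, 0.96, 0.0], [0.001, -0.0, -1.0]]
force: [-0.3, -0.5, -0.8]
gripper_width: 17.3
grasp_force: 40.0
```

Run:
```python
from h import *
a=manip.read_camera("top");b=manip.read_camera("scene");c=manip.get_calibration("wrist");w=manip.read_camera("wrist")
r=lambda i,x,y,W,H:cv2.resize(i[y:y+H,x:x+W],(400,300),interpolation=cv2.INTER_CUBIC)
o=np.vstack([np.hstack([r(a,210,200,100,75),r(b,190,120,160,120)]),np.hstack([r(w,0,0,560,420),r(w,200,100,160,120)])])
cv2.imwrite("pics/c3.png",o[:,:,::-1])
print(togo([456.5,71,340]).round(1)); T=np.array(manip.state()["tcp_pos"]);print(proj("wrist",T-[0,0,192.6],c),proj("wrist",(456.5,71,125),c))
```

```text
[ 0.3 -0.8  4.1]
[276.92659904 186.98324838] [276.23629261 181.93647804]
```

View pics/c3.png

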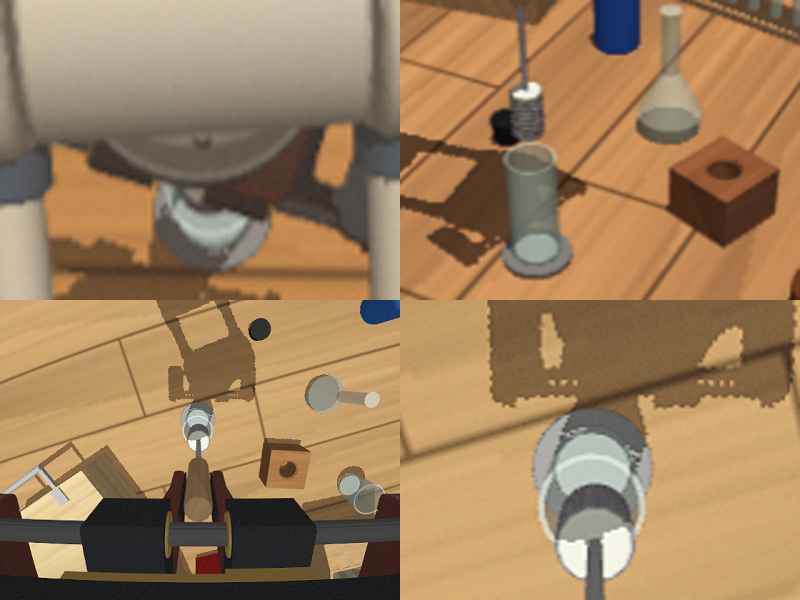

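The scene crop puts the bristle disc at (240.4,156) px and the jar rim at (242.2,183.5). In the wrist crop the brush is laterally centred on the rim. I'll work out the relative offset from the scene camera alone, so calibration bias cancels.

Run:
```python
from h import *
np.set_printoptions(precision=1,suppress=True)
z=manip.state()["tcp_pos"][2]-192.6
im=manip.read_camera("scene");roi=im[140:180,228:255].astype(int)
m=(roi.min(2)>185).astype(np.uint8);n,l,s,c=cv2.connectedComponentsWithStats(m);print(s,c+[228,140])
B=plane("scene",(240.4,156),z+50);J=plane("scene",(242.2,183.4),125);print(B,J,J-B)
im=manip.read_camera("wrist")
# wrist: bristle top disc and rim centre in crop4 (scale 2.5, origin 200,100)
b=(200+(594.5-400)/2.5,100+(543-300)/2.5)
B=plane("wrist",b,z+50);print(B,[ (plane("wrist",(200+192.5/2.5,100+(y-300)/2.5),125)) for y in (490,500,510)])
```

```text
[[   0    0   27   40 1046]
 [   8   13   10    6   34]] [[241.  159.6]
 [241.2 156.2]]
[457.3  71.9 201.5] [457.8  70.4 125. ] [  0.6  -1.5 -76.5]
[456.2  72.5 201.5] [array([450.2,  73.5, 125. ]), array([454.6,  72.2, 125. ]), array([459.1,  70.9, 125. ])]
```

The brush axis is within 2 mm of the jar's centre, so I lower it into the jar.

To row units: 15 mm is 0.24, 10 mm is 0.16.

>>> {"name": "shift_gripper", "arguments": {
  "motion": [0,-0.016,0.16,0,0,0,0,0,0.24,0,0,0,0,0,0.24,0,0,0,0,0,0.24,0,0,0,0,0,0.24,0,0,0,0,0,0,0,0,0]
}}

```text
time: 6.7
tcp_pos: [455.8, 70.2, 272.9]
ee_rot: [[-0.959, 0.282, -0.003], [0.282, 0.959, -0.0], [0.002, -0.001, -1.0]]
force: [0.8, 0.3, -0.7]
gripper_width: 17.6
grasp_force: 40.0
```

>>> {"name": "shift_gripper", "arguments": {
  "motion": [0,0,0.24,0,0,0,0,0,0.24,0,0,0,0,0,0.24,0,0,0,0,0,0.24,0,0,0,0,0,0.08,0,0,0,0,0,0,0,0,0,0,0,0,0,0,0]
}}

```text
time: 7.58
tcp_pos: [456.5, 70.2, 210.3]
ee_rot: [[-0.959, 0.282, 0.001], [0.282, 0.959, 0.0], [-0.001, 0.0, -1.0]]
force: [0.0, 0.1, -0.9]
gripper_width: 17.9
grasp_force: 40.0
```

Run:
```python
from h import *
b=manip.read_camera("scene");w=manip.read_camera("wrist")
r=lambda i,x,y,W,H:cv2.resize(i[y:y+H,x:x+W],(400,300),interpolation=cv2.INTER_CUBIC)
cv2.imwrite("pics/c4.png",np.hstack([r(b,200,155,100,75),r(w,200,100,160,120)])[:,:,::-1])
s=manip.state();print(s["time"],s["tcp_pos"],s["force"])
```

```text
7.675 [456.58610775  70.24210864 210.36808009] [ 0.48390141  0.75451141 -0.93759419]
```

View pics/c4.png

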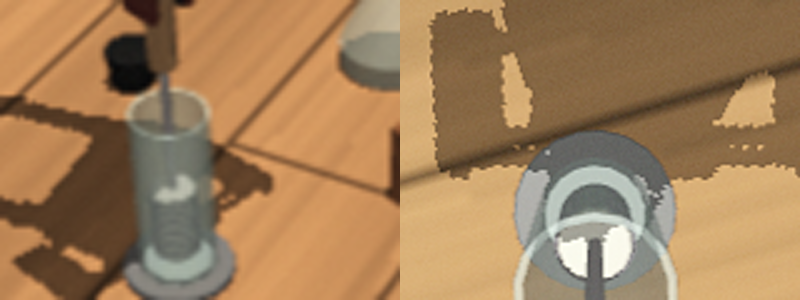

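The brush is centred inside the jar, with its tip about 7 mm above the bottom. I'll creep down to contact.

To row units: 3 mm is 0.048, 2 mm is 0.032.

>>> {"name": "shift_gripper", "arguments": {
  "motion": [0,0,0.048,0,0,0,0,0,0.032,0,0,0,0,0,0,0,0,0,0,0,0,0,0,0]
}}

```text
time: 8.18
tcp_pos: [456.3, 70.2, 204.6]
ee_rot: [[-0.959, 0.282, -0.0], [0.282, 0.959, -0.0], [-0.0, -0.0, -1.0]]
force: [0.8, 0.2, -1.1]
gripper_width: 17.6
grasp_force: 40.0
```

>>> {"name": "shift_gripper", "arguments": {
  "motion": [0,0,0.016,0,0,0,0,0,0,0,0,0,0,0,0,0,0,0]
}}

```text
time: 8.55
tcp_pos: [456.3, 70.2, 203.6]
ee_rot: [[-0.959, 0.282, -0.0], [0.282, 0.959, 0.0], [0.0, -0.0, -1.0]]
force: [0.0, -0.7, -1.8]
gripper_width: 17.2
grasp_force: 40.0
```

>>> {"name": "shift_gripper", "arguments": {
  "motion": [0,0,0.016,0,0,0,0,0,0,0,0,0,0,0,0,0,0,0]
}}

```text
time: 8.93
tcp_pos: [456.5, 70.2, 203.5]
ee_rot: [[-0.959, 0.282, 0.001], [0.282, 0.959, 0.0], [-0.001, 0.0, -1.0]]
force: [-0.0, 0.1, 4.5]
gripper_width: 17.7
grasp_force: 40.0
```

Contact with the bottom at z=203.5 (force +4.5 N). Now stroke up to the rim at 267.5, down, up and down again, checking each end.

To row units: -15 mm is -0.24, -10 mm is -0.16.

>>> {"name": "shift_gripper", "arguments": {
  "motion": [0,0,-0.16,0,0,0,0,0,-0.24,0,0,0,0,0,-0.24,0,0,0,0,0,-0.24,0,0,0,0,0,-0.16,0,0,0,0,0,0,0,0,0,0,0,0,0,0,0,0,0,0,0,0,0]
}}

```text
time: 9.93
tcp_pos: [456.1, 70.2, 266.9]
ee_rot: [[-0.959, 0.282, -0.001], [0.282, 0.959, -0.0], [0.001, -0.0, -1.0]]
force: [0.3, 0.2, -1.3]
gripper_width: 17.3
grasp_force: 40.0
```

Run:
```python
from h import *
b=manip.read_camera("scene");w=manip.read_camera("wrist")
r=lambda i,x,y,W,H:cv2.resize(i[y:y+H,x:x+W],(400,300),interpolation=cv2.INTER_CUBIC)
cv2.imwrite("pics/c5.png",np.hstack([r(b,200,155,100,75),r(w,200,100,160,120)])[:,:,::-1])
```

```text
(no output)
```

View pics/c5.png

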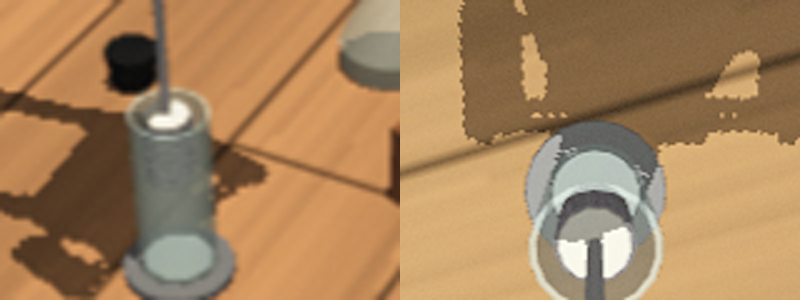

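The bristle top is at the rim plane: the disc sits inside the rim ellipse at (168,115). I add 1.5 mm, then do the second stroke.

To row units: 15 mm is 0.24, -1.5 mm is -0.024.

>>> {"name": "shift_gripper", "arguments": {
  "motion": [0,0,-0.024,0,0,0,0,0,0,0,0,0,0,0,0.16,0,0,0,0,0,0.24,0,0,0,0,0,0.24,0,0,0,0,0,0.24,0,0,0,0,0,0.096,0,0,0,0,0,0.032,0,0,0]
}}

```text
time: 11.02
tcp_pos: [456.2, 70.2, 205.7]
ee_rot: [[-0.959, 0.282, -0.0], [0.282, 0.959, -0.0], [0.0, -0.0, -1.0]]
force: [-0.0, -0.2, -0.6]
gripper_width: 17.1
grasp_force: 40.0
```

>>> {"name": "shift_gripper", "arguments": {
  "motion": [0,0,0,0,0,0,0,0,0.024,0,0,0,0,0,0,0,0,0,0,0,0,0,0,0]
}}

```text
time: 11.52
tcp_pos: [456.4, 70.2, 204.8]
ee_rot: [[-0.959, 0.282, 0.0], [0.282, 0.959, 0.0], [-0.0, 0.0, -1.0]]
force: [0.4, -0.5, 0.3]
gripper_width: 17.2
grasp_force: 40.0
```

>>> {"name": "shift_gripper", "arguments": {
  "motion": [0,0,0.016,0,0,0,0,0,0,0,0,0,0,0,0,0,0,0]
}}

```text
time: 11.9
tcp_pos: [456.3, 70.2, 203.6]
ee_rot: [[-0.959, 0.282, -0.0], [0.282, 0.959, -0.0], [0.0, -0.0, -1.0]]
force: [-0.2, 0.2, 0.2]
gripper_width: 17.7
grasp_force: 40.0
```

To row units: 0.7 mm is 0.0112.

>>> {"name": "shift_gripper", "arguments": {
  "motion": [0,0,0.0112,0,0,0,0,0,0,0,0,0,0,0,0,0,0,0]
}}

```text
time: 12.28
tcp_pos: [456.4, 70.2, 203.5]
ee_rot: [[-0.959, 0.282, 0.001], [0.282, 0.959, 0.0], [-0.001, 0.0, -1.0]]
force: [-1.2, 0.4, 3.5]
gripper_width: 17.1
grasp_force: 40.0
```

>>> {"name": "shift_gripper", "arguments": {
  "motion": [0,0,-0.16,0,0,0,0,0,-0.24,0,0,0,0,0,-0.24,0,0,0,0,0,-0.24,0,0,0,0,0,-0.168,0,0,0,0,0,0,0,0,0,0,0,0,0,0,0,0,0,0,0,0,0]
}}

```text
time: 13.28
tcp_pos: [456.1, 70.2, 267.7]
ee_rot: [[-0.959, 0.282, -0.001], [0.282, 0.959, -0.0], [0.001, -0.0, -1.0]]
force: [-0.3, 0.2, -1.0]
gripper_width: 17.7
grasp_force: 40.0
```

Second contact is confirmed and the bristles are at the rim. Now out of the jar and back over the stand.

To row units: -20 mm is -0.32, -15 mm is -0.24.

>>> {"name": "shift_gripper", "arguments": {
  "motion": [0,0,-0.016,0,0,0,0,0,-0.24,0,0,0,0,0,-0.32,0,0,0,0,0,-0.32,0,0,0,0,0,-0.32,0,0,0,0,0,0,0,0,0,0,0,0,0,0,0]
}}

```text
time: 14.15
tcp_pos: [456.3, 70.3, 344.1]
ee_rot: [[-0.959, 0.282, -0.0], [0.282, 0.959, 0.0], [0.0, -0.0, -1.0]]
force: [0.2, -0.7, -0.6]
gripper_width: 17.8
grasp_force: 40.0
```

>>> {"name": "shift_gripper", "arguments": {
  "motion": [-0.208,0.48,0,0,0,0,-0.32,0.64,0,0,0,0,-0.4,0.64,0,0,0,0,-0.32,0.64,0,0,0,0,-0.24,0.464,0,0,0,0,0,0,0,0,0,0,0,0,0,0,0,0,0,0,0,0,0,0]
}}

```text
time: 15.15
tcp_pos: [595.4, 215.0, 345.3]
ee_rot: [[-0.959, 0.283, 0.001], [0.283, 0.959, 0.0], [-0.001, 0.0, -1.0]]
force: [0.3, -0.9, -1.2]
gripper_width: 17.2
grasp_force: 40.0
```

Run:
```python
from h import *
print(togo([596,215.7,202.6]).round(2))
```

```text
[ -0.19   0.81 142.67]
```

To row units: 20 mm is 0.32, 15 mm is 0.24.

>>> {"name": "shift_gripper", "arguments": {
  "motion": [0,0.0112,0.24,0,0,0,0,0,0.32,0,0,0,0,0,0.32,0,0,0,0,0,0.32,0,0,0,0,0,0.128,0,0,0,0,0,0,0,0,0,0,0,0,0,0,0]
}}

```text
time: 16.02
tcp_pos: [596.3, 216.3, 262.9]
ee_rot: [[-0.959, 0.282, 0.002], [0.282, 0.959, 0.001], [-0.002, 0.001, -1.0]]
force: [0.5, 0.2, 0.0]
gripper_width: 17.2
grasp_force: 40.0
```

>>> {"name": "shift_gripper", "arguments": {
  "motion": [0,0,0.08,0,0,0,0,0,0.128,0,0,0,0,0,0.128,0,0,0,0,0,0,0,0,0,0,0,0,0,0,0]
}}

```text
time: 16.65
tcp_pos: [596.2, 216.4, 240.4]
ee_rot: [[-0.959, 0.282, -0.0], [0.282, 0.959, -0.0], [0.0, -0.0, -1.0]]
force: [0.5, 0.1, -0.2]
gripper_width: 17.1
grasp_force: 40.0
```

Run:
```python
from h import *
print(togo([596,215.7,202.6]).round(2))
```

```text
[-0.05 -0.74 37.78]
```

Tip is in the hole without force, so I go fully down.

To row units: 10 mm is 0.16, 6 mm is 0.096.

>>> {"name": "shift_gripper", "arguments": {
  "motion": [0,-0.0112,0.16,0,0,0,0,0,0.16,0,0,0,0,0,0.16,0,0,0,0,0,0.096,0,0,0,0,0,0,0,0,0,0,0,0,0,0,0]
}}

```text
time: 17.4
tcp_pos: [596.1, 215.8, 204.8]
ee_rot: [[-0.959, 0.282, 0.0], [0.282, 0.959, 0.0], [-0.0, 0.0, -1.0]]
force: [-0.0, -0.1, -0.1]
gripper_width: 17.6
grasp_force: 40.0
```

>>> {"name": "shift_gripper", "arguments": {
  "motion": [0,0,0.024,0,0,0,0,0,0,0,0,0,0,0,0,0,0,0]
}}

```text
time: 17.77
tcp_pos: [596.0, 215.8, 203.0]
ee_rot: [[-0.959, 0.282, 0.0], [0.282, 0.959, 0.0], [-0.0, 0.0, -1.0]]
force: [-0.3, 0.7, -1.0]
gripper_width: 17.6
grasp_force: 40.0
```

>>> {"name": "shift_gripper", "arguments": {
  "motion": [0,0,0.0112,0,0,0,0,0,0,0,0,0,0,0,0,0,0,0]
}}

```text
time: 18.15
tcp_pos: [596.1, 215.8, 202.6]
ee_rot: [[-0.959, 0.282, 0.001], [0.282, 0.959, 0.0], [-0.0, 0.0, -1.0]]
force: [-0.7, 0.7, 1.4]
gripper_width: 17.5
grasp_force: 40.0
```

>>> {"name": "shift_gripper", "arguments": {
  "motion": [0,0,0,0,0,0,0,0,0,0,0,0,0,0,0,0,0,0,0,0,0,0,0,0,0,0,0,0,0,0],
  "finger_gap": 50
}}

```text
time: 18.77
tcp_pos: [596.0, 215.8, 202.2]
ee_rot: [[-0.959, 0.282, -0.0], [0.282, 0.959, -0.0], [0.0, -0.0, -1.0]]
force: [-0.4, 0.7, -0.1]
gripper_width: 50.3
grasp_force: 0.0
```

>>> {"name": "shift_gripper", "arguments": {
  "motion": [0,0,-0.16,0,0,0,0,0,-0.32,0,0,0,0,0,-0.4,0,0,0,0,0,-0.4,0,0,0,0,0,-0.16,0,0,0,0,0,0,0,0,0.08,0,0,0,0,0,0.085,0,0,0,0,0,0.085]
}}

```text
time: 19.77
tcp_pos: [595.9, 215.7, 291.8]
ee_rot: [[-0.703, 0.711, -0.001], [0.711, 0.703, -0.0], [0.0, -0.001, -1.0]]
force: [-0.1, -0.4, 1.2]
gripper_width: 50.0
grasp_force: 0.0
```

>>> {"name": "shift_gripper", "arguments": {
  "motion": [0,0,0,0,0,0.085,0,0,0,0,0,0.085,0,0,0,0,0,0.0765,0,0,0,0,0,0,0,0,0,0,0,0]
}}

```text
time: 20.4
tcp_pos: [596.0, 215.7, 292.0]
ee_rot: [[-0.291, 0.957, -0.0], [0.957, 0.291, -0.0], [-0.0, -0.0, -1.0]]
force: [-1.2, -0.1, -0.6]
gripper_width: 49.9
grasp_force: 0.0
```

Run:
```python
from h import *
np.set_printoptions(precision=1,suppress=True)
b=manip.read_camera("scene");cv2.imwrite("pics/s6.png",b[:,:,::-1])
r=cv2.resize(b[110:240,220:360],(700,600)[:2],interpolation=cv2.INTER_CUBIC);cv2.imwrite("pics/c6.png",r[:,:,::-1])
print(togo([460.5,-287.5,220]))
```

```text
[-442.3 -275.6   72.1]
```

View pics/c6.png

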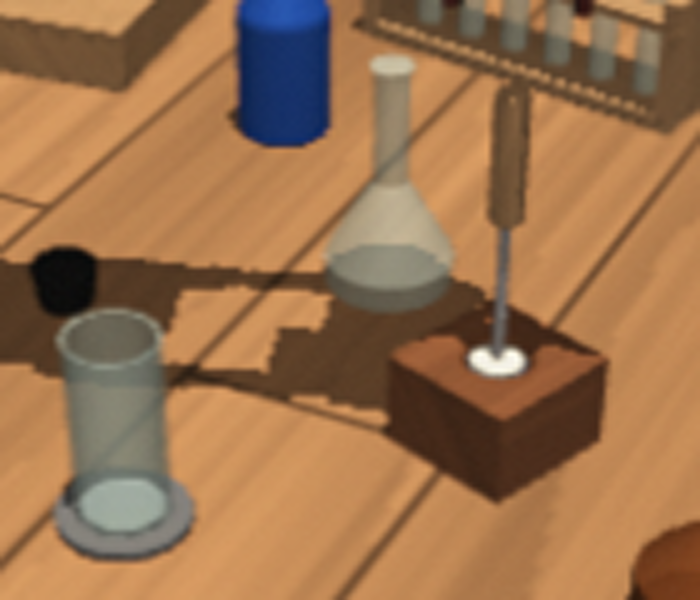

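The brush stands fully down in its stand (bristle top at the hole mouth) and the jar is upright where it was. Now to the lid bar.

To row units: -45 mm is -0.72, -28 mm is -0.448.

>>> {"name": "shift_gripper", "arguments": {
  "motion": [-0.4,-0.24,0,0,0,0,-0.72,-0.448,0,0,0,0,-0.72,-0.448,0,0,0,0,-0.72,-0.448,0,0,0,0,-0.72,-0.448,0,0,0,0,-0.72,-0.448,0,0,0,0,-0.72,-0.448,0,0,0,0,-0.72,-0.448,0,0,0,0],
  "finger_gap": 44,
  "clamp_n": 40
}}

```text
time: 21.45
tcp_pos: [491.1, -172.1, 292.4]
ee_rot: [[-0.29, 0.957, 0.001], [0.957, 0.29, -0.0], [-0.0, 0.001, -1.0]]
force: [0.2, 0.2, -0.2]
gripper_width: 44.3
grasp_force: 0.0
```

>>> {"name": "shift_gripper", "arguments": {
  "motion": [-0.72,-0.448,0.16,0,0,0,-0.64,-0.384,0.32,0,0,0,-0.272,-0.192,0.32,0,0,0,0,0,0.32,0,0,0,0,0,0,0,0,0,0,0,0,0,0,0]
}}

```text
time: 22.2
tcp_pos: [460.3, -286.1, 223.1]
ee_rot: [[-0.289, 0.957, 0.001], [0.957, 0.289, -0.0], [-0.001, 0.001, -1.0]]
force: [0.1, 0.3, 0.1]
gripper_width: 44.1
grasp_force: 0.0
```

Run:
```python
from h import *
np.set_printoptions(precision=1,suppress=True)
c=manip.get_calibration("wrist");w=manip.read_camera("wrist");cv2.imwrite("pics/w7.png",w[:,:,::-1])
print(togo([460.5,-287.5,98]),proj("wrist",(460.5,-287.5,106),c))
```

```text
[ -1.1  -0.4 125.5] [276.5 207.1]
```

View pics/w7.png

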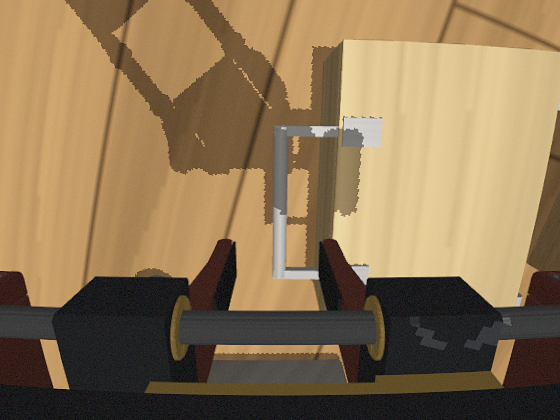

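In the wrist picture the bar runs vertically at column 280, rows 126–278, so yaw is right and the bar is about 3 mm further in +y than estimated. Descend with a 2.5 mm correction.

To row units: 25 mm is 0.4, 20 mm is 0.32.

>>> {"name": "shift_gripper", "arguments": {
  "motion": [0,0.032,0.24,0,0,0,0,0,0.4,0,0,0,0,0,0.4,0,0,0,0,0,0.4,0,0,0,0,0,0.32,0,0,0,0,0,0.208,0,0,0,0,0,0,0,0,0,0,0,0,0,0,0]
}}

```text
time: 23.25
tcp_pos: [462.2, -286.4, 100.3]
ee_rot: [[-0.288, 0.958, 0.001], [0.958, 0.288, -0.001], [-0.001, 0.001, -1.0]]
force: [0.7, -0.5, -0.0]
gripper_width: 44.0
grasp_force: 0.0
```

>>> {"name": "shift_gripper", "arguments": {
  "motion": [0,0,0,0,0,0,0,0,0,0,0,0,0,0,0,0,0,0,0,0,0,0,0,0,0,0,0,0,0,0,0,0,0,0,0,0],
  "finger_gap": 4,
  "clamp_n": 20
}}

```text
time: 24.0
tcp_pos: [462.4, -286.0, 99.4]
ee_rot: [[-0.288, 0.958, 0.002], [0.958, 0.288, -0.0], [-0.0, 0.001, -1.0]]
force: [5.0, 1.6, 0.0]
gripper_width: 11.5
grasp_force: 20.0
```

The bar is gripped (width 11.5 mm). Now I lift along the 225 mm arc, in half-steps of 3°.

To row units: -11.8 mm is -0.1888, -11.7 mm is -0.1872.

>>> {"name": "shift_gripper", "arguments": {
  "motion": [0,0.0048,-0.1888,0,0,0,0,0.0144,-0.1872,0,0,0,0,0.024,-0.1872,0,0,0,0,0.0352,-0.1856,0,0,0,0,0,0,0,0,0,0,0,0,0,0,0],
  "finger_gap": 4,
  "clamp_n": 30
}}

```text
time: 24.75
tcp_pos: [467.2, -284.7, 145.3]
ee_rot: [[-0.288, 0.958, 0.001], [0.958, 0.288, 0.0], [-0.0, 0.001, -1.0]]
force: [6.3, -0.8, -4.8]
gripper_width: 11.3
grasp_force: 30.0
```

Run:
```python
from h import *
s=manip.state();print(s["ft_torque"],s["qpos"].round(2) if hasattr(s["qpos"],"round") else s["qpos"])
```

```text
[-0.2226728  -1.02705629 -0.07126195] [-0.61 -0.05  1.53  0.    1.66 -0.9 ]
```

To row units: -11.4 mm is -0.1824, -11.3 mm is -0.1808.

>>> {"name": "shift_gripper", "arguments": {
  "motion": [0,0.0448,-0.1824,0,0,0,0,0.0528,-0.1808,0,0,0,0,0.0624,-0.1776,0,0,0,0,0.072,-0.1744,0,0,0,0,0.0816,-0.1696,0,0,0,0,0.0896,-0.1664,0,0,0,0,0.0976,-0.1616,0,0,0,0,0.1072,-0.1552,0,0,0]
}}

```text
time: 25.75
tcp_pos: [502.9, -274.2, 229.7]
ee_rot: [[-0.287, 0.958, -0.002], [0.958, 0.287, 0.0], [0.001, -0.002, -1.0]]
force: [5.3, -2.5, -7.0]
gripper_width: 11.3
grasp_force: 30.0
```

>>> {"name": "shift_gripper", "arguments": {
  "motion": [0,0,0,0,0,0]
}}

```text
time: 25.88
tcp_pos: [503.3, -274.1, 230.3]
ee_rot: [[-0.288, 0.958, -0.001], [0.958, 0.288, -0.0], [0.0, -0.001, -1.0]]
force: [4.6, -2.2, -6.5]
gripper_width: 11.3
grasp_force: 30.0
```

To row units: 10.1 mm is 0.1616, 9.7 mm is 0.1552.

>>> {"name": "shift_gripper", "arguments": {
  "motion": [0,0.1136,-0.1504,0,0,0,0,0.1232,-0.1456,0,0,0,0,0.1296,-0.1376,0,0,0,0,0.1376,-0.1312,0,0,0,0,0.144,-0.1232,0,0,0,0,0.1504,-0.1168,0,0,0,0,0.1552,-0.1072,0,0,0,0,0.1616,-0.1008,0,0,0]
}}

```text
time: 26.88
tcp_pos: [569.4, -254.9, 295.2]
ee_rot: [[-0.286, 0.958, -0.002], [0.958, 0.286, -0.002], [-0.001, -0.002, -1.0]]
force: [0.7, -5.7, -4.1]
gripper_width: 11.2
grasp_force: 30.0
```

>>> {"name": "shift_gripper", "arguments": {
  "motion": [0,0,0,0,0,0,0,0,0,0,0,0,0,0,0,0,0,0]
}}

```text
time: 27.25
tcp_pos: [569.3, -254.9, 295.3]
ee_rot: [[-0.286, 0.958, -0.001], [0.958, 0.286, -0.002], [-0.002, -0.001, -1.0]]
force: [1.4, -4.3, -2.7]
gripper_width: 11.4
grasp_force: 30.0
```

Run:
```python
from h import *
b=manip.read_camera("scene");cv2.imwrite("pics/s8.png",b[:,:,::-1])
s=manip.state();d=np.array(s["tcp_pos"])-[462.4,-286,99.4];print(d, np.degrees(np.arcsin(d[2]/225)),np.degrees(np.arccos(1-(d[0]*.957+d[1]*.29)/225)))
```

```text
[106.89947806  31.12990053 195.87566739] 60.5236083245027 59.65550946537719
```

View pics/s8.png

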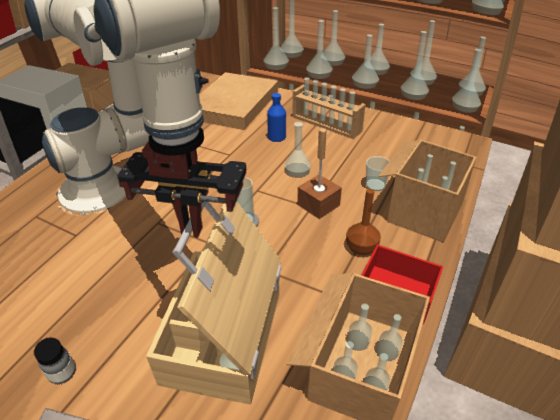

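The lid is held open at about 60° (both estimates 59.7–60.5°) with the bar between the pads near (190,235). The brush is in its stand, and the jar and bystanders are in place. I'm handing in.

```bash
python3 -c "
from workcell import manip
print(manip.finish_job())"
```

```text
the job is handed in; nothing more can be done
None
```

The job is handed in at about 27 s of the 61 s allowed: the jar was scrubbed twice to the bottom and up to the rim, the brush is fully back in its stand, and the gripper is holding the lid at about 60°; no verdict came back.

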